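# Pack the hex germination vessels and clip the cover on their tray

### The job

Stand the two loose hexagonal vessels in the steel tray so that all six make one close-packed honeycomb block, two rows of three, upright and with their flat faces touching. Then set the clear cover over them and press it straight down on the tray until both its end clips have snapped under the rim. Do not knock over a vessel or disturb the other things on the bench.

Things in the scene. Friction and masses are not known exactly. Their poses are not given: they have to be found in the camera images.
- tray: steel tray, fixed. Origin: centre of its underside; x along it, z up. Inside 180 x 114 mm, floor 3 mm up, walls 2 mm. Its rim, a flange 4 mm thick, tops 24 mm above the underside, 202 x 136 mm over its edges. Four vessels stand packed at the +x end; the -x end has room for two more and 6 to 12 mm to spare. Keep fingertips above the rim (24 mm) when setting a vessel down.
- row_a_mid_ctr (a point): hexagonal clear plant vessel, white lid flush with its sides: a six-sided prism 48 mm across flats, 55 over corners, 70 tall, about 100 g. Point: its centre, 35 mm up. x is square to one pair of flats (others every 60 deg), z up. Packed in the tray, in row A (+y side), nearest the open -x end. An empty place touches its -x flat: row A's. Keep that one for last, so fingers have room.
- row_b_mid_ctr (a point): the same kind, packed in row B (-y side) nearest the open end, half a vessel further to +x than row_a_mid. An empty place touches its -x flat and also row_a_mid: row B's, to be filled first with fingers on the flats facing 120 and 300 deg (counter-clockwise from the rows' +x); row A's place then touches it, and fingers fit on the flats facing 60 and 240 deg.
- row_a_end_ctr (a point): the same kind, packed in row A on the +x side of row_a_mid, touching it. All four packed ones have the same orientation, with x along the rows: within 1.5 deg of the tray's x.
- row_b_end_ctr (a point): the same kind, packed in row B in the tray's +x end, 48 mm from row_b_mid. From here row_a_end lies 48 mm away at 120 deg from the rows' +x.
- vessel_1_ctr (a point): the same kind (hexagonal, 48 mm across flats, 70 tall, 80 to 130 g; point: its centre, 35 mm up; x square to a pair of flats), loose, upright on the bench on the right of the tray, at any yaw. Either may go in either place.
- vessel_2_ctr (a point): the same kind (hexagonal, 48 mm across flats, 70 tall, 80 to 130 g; point: its centre, 35 mm up; x square to a pair of flats), loose, upright on the bench on the right of the tray, at any yaw. Either may go in either place.
- cover_grip (a point): centre of the grey handle bar (100 mm along x, 18 wide, 14 high) of the clear cover, 0.3 kg, upright on the bench left of the tray. 104 mm above its skirts' foot, 27 above its clear top. Its length x goes along the tray's, either way round. Skirts, 216 x 150 mm, flare to guide it over the flange: play 5 mm a side at the foot, 1.5 at the seat. Home, the point is 108 mm above the tray's origin.
- clip_near (a joint): sprung clip arm at the cover's -x end. Its sloped hook meets the flange with the cover about 10 mm above home and snaps under it; the two clips together need some 8 to 15 N straight down. Rad: 0 at rest and when snapped home, about 0.1 outwards while the hook rides over the flange, at most 0.4.
- clip_far (a joint): the same clip arm at the cover's +x end. Rad: 0 at rest and when snapped home, about 0.1 outwards while its hook rides over the flange, at most 0.4.
- jar: a round glass jar with a white lid, 58 mm across, 72 tall, standing among the loose vessels: it is round, not six-sided, and does not go in the tray; origin at the centre of its underside. A bystander.
- dish: a round flat covered glass dish, 94 mm across, 16 tall, beyond the tray; origin at the centre of its underside. A bystander.
- beaker: an empty glass beaker, 70 mm across, 90 tall, beyond the tray; origin at the centre of its underside. A bystander.
- forceps: steel forceps lying flat, 140 mm long, 8 high, beyond the tray to its right; origin about the middle of their length, on the bench; x runs along them. A bystander.
- spatula: a steel scoop lying flat, 170 mm long, beyond the loose vessels; origin about the middle, on the bench; x runs along it. A bystander.
There are look-alikes about, which are no part of the job. Leave any orange or purple look-alike of the part that bears row_a_mid_ctr alone.

How it is judged (in metres and radians):
On the way, in this order (a step that is already met when the one before it is completed fails the run):
1. the two loose vessels stand in the tray and all six make a close-packed block of two rows of three (((horizontal distance between each of vessel_1_ctr, vessel_2_ctr and row_a_mid_ctr below 0.05 m and horizontal distance between vessel_2_ctr and row_b_mid_ctr below 0.05 m and horizontal distance between vessel_1_ctr and vessel_2_ctr below 0.05 m) or (horizontal distance between each of vessel_2_ctr, vessel_1_ctr and row_a_mid_ctr below 0.05 m and horizontal distance between vessel_1_ctr and row_b_mid_ctr below 0.05 m and horizontal distance between vessel_2_ctr and vessel_1_ctr below 0.05 m)) and horizontal distance between row_a_mid_ctr and row_a_end_ctr below 0.05 m and horizontal distance between each of row_b_mid_ctr, row_a_end_ctr and row_b_end_ctr below 0.05 m and horizontal distance between each of row_a_mid_ctr, row_a_end_ctr and row_b_mid_ctr below 0.05 m and z of row_a_mid_ctr in the frame of tray between 0.035 and 0.041 m and angle between each of row_a_mid_ctr, row_a_end_ctr, row_b_mid_ctr, row_b_end_ctr, vessel_1_ctr, vessel_2_ctr's own z axis and vertical below 0.06 rad and z of row_a_end_ctr in the frame of tray between 0.035 and 0.041 m and z of row_b_mid_ctr in the frame of tray between 0.035 and 0.041 m and z of row_b_end_ctr in the frame of tray between 0.035 and 0.041 m and z of vessel_1_ctr in the frame of tray between 0.035 and 0.041 m and z of vessel_2_ctr in the frame of tray between 0.035 and 0.041 m), for 0.2 s.
2. the cover is home on the tray with both clips snapped under the rim (z of cover_grip in the frame of tray between 0.1055 and 0.11 m and angle between cover_grip's own z axis and vertical below 0.03 rad and value of joint each of clip_near, clip_far below 0.03 rad and horizontal distance between cover_grip and tray below 0.006 m), for 0.2 s.
At the end, for the whole second after the job is handed in: Six vessels upright (3.4 deg) on the tray's floor in two rows of three, touching pairs under 50 mm between centres (flats closed within 2 mm); cover level (1.7 deg) on the rim, within 2 mm of home and 6 mm of centre, both clip arms sprung back under the rim (under 0.03 rad) (all of step 1 and all of step 2).
It fails at once if another thing on the bench (jar, dish, beaker, forceps, spatula) moved more than 30 mm (distance of any of jar, dish, beaker, forceps, spatula from where it was at the start of the episode above 0.03 m).
It fails at once if a vessel tipped by more than 35 degrees (angle between any of row_a_mid_ctr, row_a_end_ctr, row_b_mid_ctr, row_b_end_ctr, vessel_1_ctr, vessel_2_ctr's own z axis and vertical above 0.6 rad).
It also fails if it takes over 72 s, if anything falls off the work surface, if the arm or the gripper's body presses on something with over 40 N, if the wrist force passes 120 N, or if a joint passes its speed limit or range.

### The arm

A 6-joint arm with a two-finger parallel gripper is mounted at the origin on the work surface. World frame = base frame: x ahead of the robot, y to its left, z up, the work surface at z = 0. Lengths are in mm, angles in rad, forces in N, time in s.
With the tool pointing down it reaches from about 400 to 925 mm from the base axis. Payload 12.5 kg.
Tool frame: the origin (TCP) lies midway between the tips of the shut fingers; the grasp point (between the pads) lies 19 mm behind it; z points along the fingers, y is the line along which they close (so a half turn about z gives the same grasp; the last joint's range is limited). The gripper opens to 95 mm and grips with 3 to 60 N. Pads are 20 mm wide; open, the fingers measure 119 mm over their backs; the gripper's body (75 mm by 180 mm) begins 59 mm behind the grasp point.
Start: joints at [-0.106, 0.491, 1.559, -0, 1.092, -0.106], TCP at [625.017, 0.021, 214.661] pointing down, gripper open.
Joint ranges: [-3.1, 3.1], [-0.84, 2.19], [0.05, 2.79], [-1.13, 4.28], [0.06, 2.93], [-2.69, 2.69]. Speed limits (rad/s): [2.22, 2.22, 2.79, 3.14, 3.14, 3.14].

### API

Orientations are given as [roll, pitch, yaw] about the fixed x, y, z axes, in that order (R = Rz(yaw) Ry(pitch) Rx(roll)).
In Python, from cell import state, read_camera, camera_info, env gives the robot as it stands.
- The arm moves only by the tool move_arm, never from a script. Its argument "commands" is a list of rows, each a list of 3 entries, a list of its own where there are three numbers: the shift along the world's x, y, z in cm, then the turn, a rotation vector about the world's x, y, z in degrees, then the opening, from 0 (shut) to 1 (fully open). A call has 1 to 10 rows; each row shifts and turns the commanded pose from where the row before left it; what a row does not reach is not made up. A row lasts 1/10 s, in which the tool goes at most 50 mm and 8.59 degrees, less where a joint would pass 70% of its speed; a pose out of reach is approached as far as the arm can. A call with a gripper value outside its range is refused whole. The fingers move at their own pace and stop on an object; the grip force is fixed at half the most. Time passes only in rows, so rows that do not move let the fingers close. It gives the time, the measured TCP pose, the force, the opening and the grip force at its end, in the units of the state.
- state(): the state, without advancing time (a new reading comes with each control period).
- read_camera(name): name is "scene" or "side" or "wrist"; returns the picture (420x560x3 uint8, blue, green, red); there is no depth.
- camera_info(name): a dict with "K" (3x3 intrinsics, pixels), "cam_to_world" (4x4, takes a point from camera to world coordinates). Camera axes: x right, y down, z forward; pixel columns grow to the right and rows downward; lengths in mm; the calibration is good to about 2 mm. The wrist camera is an equidistant fisheye: a pixel r from the principal point sees the ray r / f radians off the axis. A picture is of the moment at which its call begins: read the wrist's pose just before it. camera_info takes no time and is no camera call; for the wrist camera it gives the pose at the moment of the call.
- env.job_done(): hands the job in; it is judged then, once.
The state is a dict: "t": time; "joints": joint angles; "qvel": joint speeds; "tau": joint torques, N m; "eef_pos": TCP position; "tcp_rot": TCP orientation; "ft_force": force on the tool from outside, world axes, zero at the start; "moment": the same for the moment, N m; "opening": opening from 0.0 (shut) to 1.0 (fully open); "grip_force": force on a finger pad.
Only numpy, scipy, OpenCV 4.12 (cv2) and the standard library are available. Lean on these libraries where they do the work, as an engineer would, in place of code of your own. Each camera call takes 0.05 s, during which the arm holds its last target. There are 200 camera calls.

## Working session

There is one attempt and no reset: what is moved stays moved. The work goes in short steps, Python scripts to look and compute and a tool call to move; the robot and the scene stay as the last step left them, time stands still between calls to the robot, and variables do not carry over. Pictures are saved under pics/ and viewed, at most 10 in all, crops included, and the job is handed in when it is done.

Besides the shell and the picture viewer there is one more tool, called after "Call:" as name([rows], argument=value, ...), one row to a line, values as JSON. move_arm: Moves the arm, as the interface text tells. Its arguments: {"type":"object","properties":{"commands":{"type":"array"}},"required":["commands"]}

```bash
mkdir -p pics; ls; python3 - <<'E'
from cell import *
import cv2,numpy as np
for n in("scene","side","wrist"):
    i=camera_info(n);print(n,np.round(i["K"],1).tolist(),np.round(i["cam_to_world"],3).tolist())
    cv2.imwrite(f"pics/{n}0.png",read_camera(n))
print(state())
E
```

```text
pics
scene [[540.0, 0.0, 284.7], [0.0, 540.0, 211.0], [0.0, 0.0, 1.0]] [[-0.08, 0.835, -0.544, 1376.231], [0.997, 0.064, -0.049, 50.67], [-0.006, -0.546, -0.838, 1276.357], [0.0, 0.0, 0.0, 1.0]]
side [[406.6, 0.0, 280.3], [0.0, 406.6, 205.8], [0.0, 0.0, 1.0]] [[0.987, -0.081, 0.141, 467.202], [-0.163, -0.572, 0.804, -715.179], [0.016, -0.816, -0.578, 610.016], [0.0, 0.0, 0.0, 1.0]]
wrist [[325.2, 0.0, 278.4], [0.0, 325.2, 207.1], [0.0, 0.0, 1.0]] [[1.0, -0.0, -0.002, 626.068], [-0.001, -0.956, -0.294, 84.338], [-0.002, 0.294, -0.956, 384.009], [0.0, 0.0, 0.0, 1.0]]
{'t': 0.15, 'joints': array([-1.05605218e-01,  4.91437968e-01,  1.55931643e+00, -2.27763204e-05,
        1.09170389e+00, -1.05588172e-01]), 'qvel': array([-0.00082557, -0.00091082, -0.0036421 , -0.00101193, -0.00103703,
       -0.00075986]), 'tau': array([ 3.16444048e-04, -6.12899423e+01, -2.58276522e+01,  6.91918633e-02,
        4.73701756e-02, -5.07232733e-05]), 'eef_pos': array([6.24818346e+02, 3.31916378e-02, 2.14183103e+02]), 'tcp_rot': array([-3.14072971e+00, -7.11404534e-05,  1.57078976e+00]), 'ft_force': array([ 0.82321438, -0.38905363,  0.28545634]), 'moment': array([ 0.0013342 ,  0.01693048, -0.01174658]), 'grip_force': 0.0, 'opening': 0.9981429611852534}
```

View pics/scene0.png

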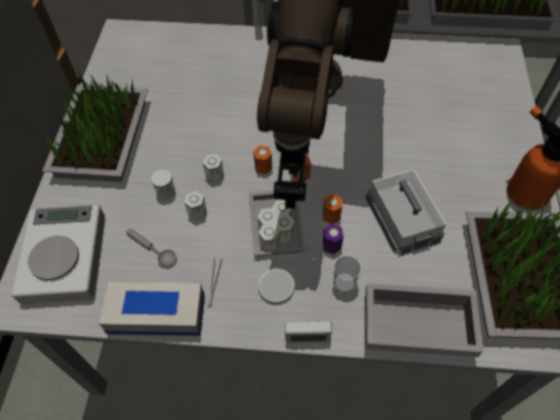

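View pics/wrist0.png

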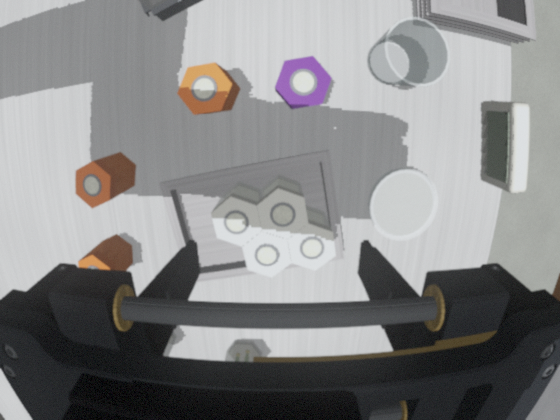

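Scene picture: the tray is at (275,223) with four white-lidded vessels. Loose candidates on its right are (213,168), (195,206) and (162,185). Orange look-alikes are at (263,158), (300,165) and (333,208), and a purple one is at (333,238). The cover is at (405,210), the dish at (276,286) and the beaker at (346,275). The wrist picture shows the packed lids at about (235,222), (283,215), (267,255) and (312,248), so the open end is on the left, towards world -x.

```bash
cat > h.py <<'E'
from cell import *
import cv2,numpy as np
def ray(i,u,v,fish):
    K=i["K"];T=np.array(i["cam_to_world"]);x=(u-K[0][2])/K[0][0];y=(v-K[1][2])/K[1][1]
    if fish:
        r=np.hypot(x,y)+1e-9;d=np.array([x/r*np.sin(r),y/r*np.sin(r),np.cos(r)])
    else:d=np.array([x,y,1.])
    return T[:3,3],T[:3,:3]@d
def pt(i,u,v,z,fish=True):
    o,d=ray(i,u,v,fish);return (o+d*(z-o[2])/d[2])[:2]
def px(i,P,fish=True):
    K=i["K"];T=np.array(i["cam_to_world"]);c=T[:3,:3].T@(np.array(P,float)-T[:3,3])
    if fish:
        r=np.hypot(c[0],c[1])+1e-9;a=np.arctan2(r,c[2]);x,y=c[0]/r*a,c[1]/r*a
    else:x,y=c[0]/c[2],c[1]/c[2]
    return np.array([x*K[0][0]+K[0][2],y*K[1][1]+K[1][2]])
E
python3 - <<'E'
from h import *
i=camera_info("scene")
for n,u,v,z in(("213",213,162,70),("195",195,199,70),("162jar",162,178,72),("cover bar",411,196,104),("beaker",346,268,90),("or1",263,153,70),("or2",333,202,70),("pur",333,231,70)):print(n,np.round(pt(i,u,v,z,False)))
w=camera_info("wrist")
for u,v in((235,222),(283,215),(267,255),(312,248)):print(np.round(pt(w,u,v,73),1))
for u,v in((165,185),(330,152),(340,255),(195,278)):print("rim",np.round(pt(w,u,v,24),1))
im=cv2.imread("pics/scene0.png")[130:300,140:450]
cv2.imwrite("pics/c1.png",cv2.resize(im,None,fx=2.5,fy=2.5,interpolation=2))
E
```

```text
213 [ 443. -236.]
195 [ 572. -265.]
162jar [ 511. -368.]
cover bar [542. 310.]
beaker [760. 145.]
or1 [399. -98.]
or2 [554. 108.]
pur [645. 111.]
[581.  -27.5]
[630.  -19.9]
[613.3 -64.5]
[660.7 -56.5]
rim [490.9   0.8]
rim [683.1  37.9]
rim [701.5 -88.7]
rim [ 517.1 -122.7]
```

View pics/c1.png

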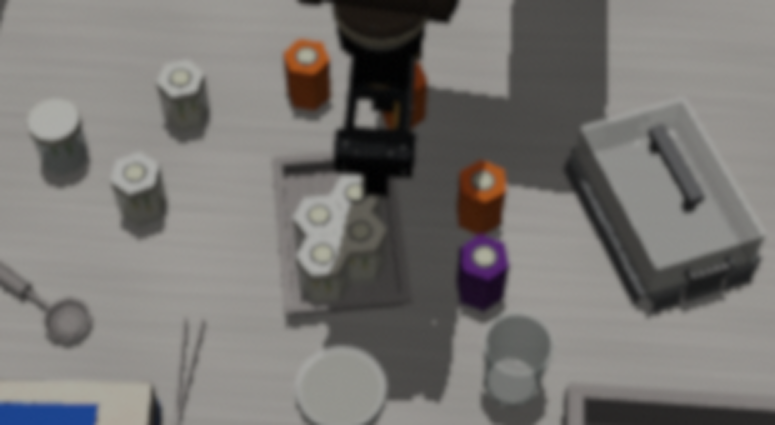

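The jar is the round one in the crop at (55,120), which is scene (162,178). The two hexagonal loose lids are at crop (180,77) and (135,172). Orange and purple are the look-alikes to leave alone. The cover bar runs from crop (655,130) to (695,205). I'll go above the nearer vessel.

Call:
move_arm([
  [[-1, -4.5, 0], [0, 0, 0], 1],
  [[-1, -4.5, 0], [0, 0, 0], 1],
  [[-1, -4.5, 0], [0, 0, 0], 1],
  [[-1, -4.5, 0], [0, 0, 0], 1],
  [[-1, -4.5, 0], [0, 0, 0], 1],
  [[0, -4, 0], [0, 0, 0], 1],
  [[0, 0, 0], [0, 0, 0], 1],
  [[0, 0, 0], [0, 0, 0], 1],
  [[0, 0, 0], [0, 0, 0], 1],
])

```text
t: 1.05
eef_pos: [575.0, -264.1, 214.5]
tcp_rot: [-3.141, -0.0, 1.571]
ft_force: [-0.1, -0.2, -0.2]
opening: 1.001
grip_force: 0.0
```

```bash
python3 - <<'E'
from h import *
w=camera_info("wrist");im=read_camera("wrist");cv2.imwrite("pics/w1.png",im)
np.save("w1.npy",np.array(w["cam_to_world"]))
for n,P in(("v2",(572,-265,70)),("v1",(443,-236,70)),("jar",(511,-368,72)),("a",(581,-27.5,73))):print(n,px(w,P))
E
```

```text
v2 [274.77832803 195.98949846]
v1 [150.15956183 169.51557082]
jar [220.83101861 285.42312838]
a [283.89113254 -37.97461779]
```

View pics/w1.png

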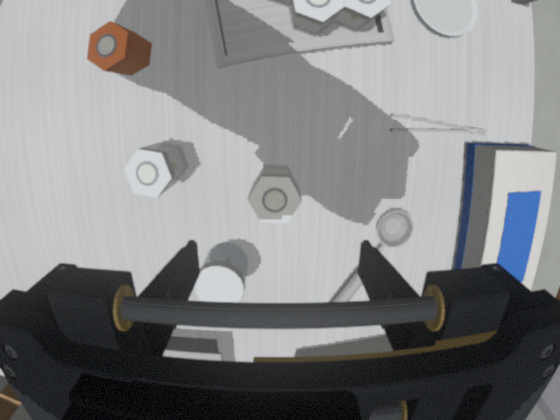

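```bash
python3 - <<'E'
import cv2,numpy as np
im=cv2.imread("pics/w1.png")
a=im[155:245,229:319];b=im[129:219,102:192]
cv2.imwrite("pics/c2.png",np.hstack([cv2.resize(x,(390,390),interpolation=2) for x in(a,b)]))
E
```

```text
(no output)
```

View pics/c2.png

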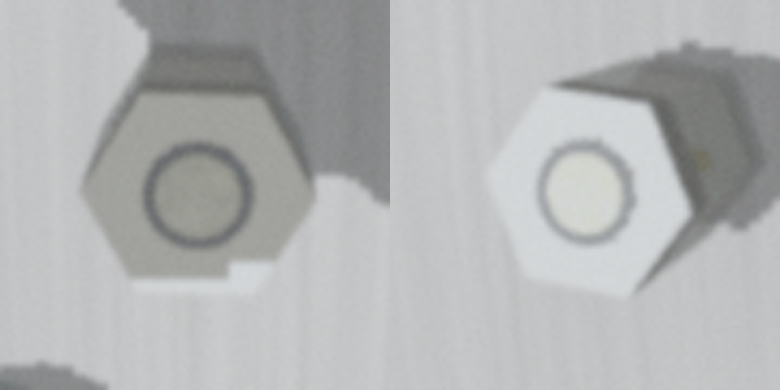

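The crop shows two hexagonal lids, with corners at (137,92), (265,95), (315,190), (262,294), (132,292) and (81,190) for the left one, and similarly readable for the right. Both are the loose vessels.

```bash
cat >> h.py <<'E'
def hexfit(P,r=27.7):
    P=np.array(P);c=P.mean(0);d=P-c;a=np.arctan2(d[:,1],d[:,0]);m=np.angle(np.exp(6j*a).mean())/6
    return np.round(c,1),round(np.hypot(*d.T).mean(),1),"corner deg mod60",round(np.degrees(m)%60,1),"flat",round((np.degrees(m)+30)%60,1)
E
python3 - <<'E'
from h import *
w=camera_info("wrist");w["cam_to_world"]=np.load("w1.npy")
A=np.array([(137,92),(265,95),(315,190),(262,294),(132,292),(81,190)])/4.333+(229,155)
B=np.array([(163,85),(261,102),(302,212),(243,295),(137,278),(96,178)])/4.333+(102,129)
for q in(A,B):print(hexfit([pt(w,u,v,70) for u,v in q]))
E
```

```text
(array([ 572. , -268.8]), np.float64(28.0), 'corner deg mod60', np.float64(59.2), 'flat', np.float64(29.2))
(array([ 439.8, -240. ]), np.float64(27.7), 'corner deg mod60', np.float64(48.6), 'flat', np.float64(18.6))
```

Call:
move_arm([
  [[-0.3, -0.4, 0], [0, 0, -7.75], 1],
  [[0, 0, -3], [0, 0, -7.75], 1],
  [[0, 0, -3], [0, 0, -7.75], 1],
  [[0, 0, -3], [0, 0, -7.75], 1],
  [[0, 0, -4], [0, 0, 0], 1],
  [[0, 0, -3], [0, 0, 0], 1],
  [[0, 0, -1.8], [0, 0, 0], 1],
  [[0, 0, 0], [0, 0, 0], 1],
  [[0, 0, 0], [0, 0, 0], 0.4],
  [[0, 0, 0], [0, 0, 0], 0.4],
])

```text
t: 2.1
eef_pos: [572.8, -268.8, 38.1]
tcp_rot: [3.139, 0.0, 1.03]
ft_force: [0.5, -0.1, 0.7]
opening: 0.886
grip_force: 0.0
```

Call:
move_arm([
  [[0, 0, 0], [0, 0, 0], 0.4],
  [[0, 0, 0], [0, 0, 0], 0.4],
  [[0, 0, 0], [0, 0, 0], 0.4],
])

```text
t: 2.4
eef_pos: [572.2, -269.1, 37.2]
tcp_rot: [3.141, 0.0, 1.03]
ft_force: [-0.2, -0.9, 0.2]
opening: 0.638
grip_force: 0.0
```

Call:
move_arm([
  [[0, 0, 0], [0, 0, 0], 0.3],
  [[0, 0, 0], [0, 0, 0], 0.3],
  [[0, 0, 0], [0, 0, 0], 0.3],
  [[0, 0, 0], [0, 0, 0], 0.3],
  [[0, 0, 3], [0, 0, 0], 0.3],
  [[0, 0, 4], [0, 0, 0], 0.3],
  [[0, 0, 4], [0, 0, 0], 0.3],
  [[0, 0, 4], [0, 0, 0], 0.3],
  [[0, 0, 0], [0, 0, 0], 0.3],
])

```text
t: 3.3
eef_pos: [573.7, -269.9, 192.0]
tcp_rot: [3.133, -0.0, 1.03]
ft_force: [-0.1, 0.3, -0.6]
opening: 0.502
grip_force: 29.9
```

Call:
move_arm([
  [[-0.2, 3.6, 0], [0, 0, -4], 0.3],
  [[-0.2, 3.6, 0], [0, 0, -5], 0.3],
  [[-0.2, 3.6, 0], [0, 0, -5], 0.3],
  [[-0.2, 3.6, 0], [0, 0, -5], 0.3],
  [[-0.2, 4, 0], [0, 0, 0], 0.3],
  [[0, 0, 0], [0, 0, 0], 0.3],
  [[0, 0, 0], [0, 0, 0], 0.3],
  [[0, 0, 0], [0, 0, 0], 0.3],
])

```text
t: 4.1
eef_pos: [562.0, -85.6, 186.2]
tcp_rot: [-3.141, 0.0, 0.698]
ft_force: [-0.3, 0.0, -1.4]
opening: 0.505
grip_force: 29.9
```

```bash
python3 - <<'E'
from h import *
w=camera_info("wrist");im=read_camera("wrist");cv2.imwrite("pics/w2.png",im)
np.save("w2.npy",np.array(w["cam_to_world"]))
ps=[px(w,P) for P in((581,-27.5,73),(613,-64.5,73),(660,-56.5,73),(630,-20,73))]
print(np.round(ps),state()["eef_pos"],state()["tcp_rot"])
P=np.mean(ps,0).astype(int);print(P)
x0,y0=max(0,P[0]-110),max(0,P[1]-85);print(x0,y0)
cv2.imwrite("pics/c3.png",cv2.resize(im[y0:y0+170,x0:x0+220],None,fx=3.5,fy=3.5,interpolation=2))
E
```

```text
[[242. 148.]
 [298. 147.]
 [326. 100.]
 [271.  99.]] [562.02298796 -85.86311748 186.2288342 ] [-3.14142729e+00  3.50102174e-04  6.97257019e-01]
[283 123]
173 38
```

View pics/c3.png

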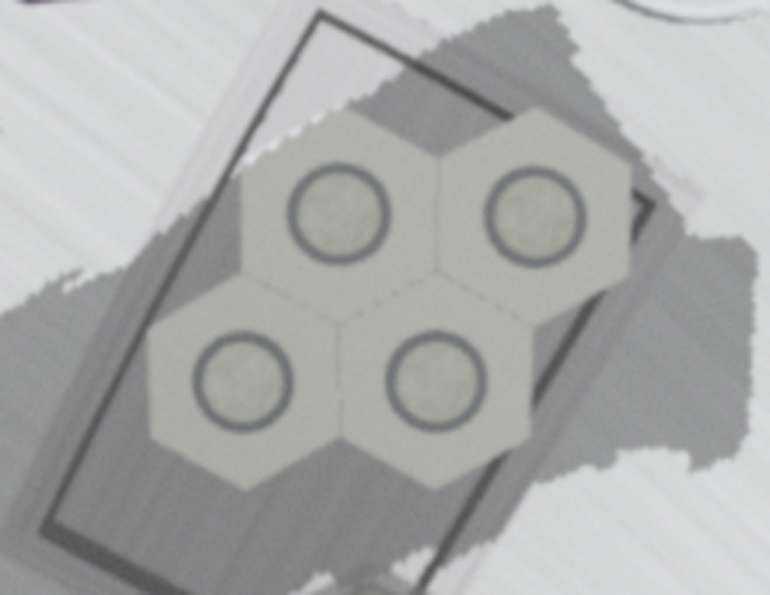

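The crop shows the four packed lids: A_mid (243,382), B_mid (436,382), A_end (339,213) and B_end (536,217). The tray's inner corners are at (320,13), (652,203) and (43,527), and the open end is at the bottom.

```bash
python3 - <<'E'
from h import *
w=camera_info("wrist");w["cam_to_world"]=np.load("w2.npy")
f=lambda u,v,z:pt(w,u/3.5+173,v/3.5+38,z)
am,bm,ae,be=[f(u,v,73) for u,v in((243,382),(436,382),(339,213),(536,217))]
print(np.round([am,bm,ae,be],1),[round(float(np.linalg.norm(p-q)),1) for p,q in((am,ae),(bm,be),(am,bm),(ae,bm),(ae,be))])
a=np.degrees([np.arctan2(*(ae-am)[::-1]),np.arctan2(*(be-bm)[::-1]),np.arctan2(*(am-bm)[::-1])-np.pi*2/3,np.arctan2(*(ae-be)[::-1])-np.pi*2/3,np.arctan2(*(ae-bm)[::-1])-np.pi/3]);t=a.mean();print(a,t)
# block fit: centre of four
t=np.radians(t);ex=np.array([np.cos(t),np.sin(t)]);ey=np.array([-ex[1],ex[0]]);c=(am+bm+ae+be)/4
# mids in block coords: bm=0; am=(-24,41.57); ae=(24,41.57); be=(48,0) mean=(12,20.78)
o=c-12*ex-20.78*ey
print("bm",o,"placeB",o-48*ex,"placeA",o-72*ex+41.57*ey)
k=[f(u,v,24) for u,v in((320,13),(652,203),(43,527))];print("tray inner",np.round(k,1),[np.linalg.norm(k[0]-k[1]),np.linalg.norm(k[0]-k[2])],"ctr",(k[1]+k[2])/2,"yaw",np.degrees(np.arctan2(*(k[0]-k[2])[::-1])))
E
```

```text
[[581.8 -27.8]
 [612.6 -64.8]
 [629.5 -19.4]
 [660.3 -56.7]] [48.4, 48.4, 48.2, 48.5, 48.4]
[10.01740465  9.67960015  9.76725297  9.51531094  9.63179821] 9.72227338233684
bm [612.74632133 -64.68434459] placeB [565.43570236 -72.79022713] placeA [534.76036084 -35.87020109]
tray inner [[672.   25. ]
 [692.4 -83.9]
 [499.6  -6.2]] [np.float64(110.78260964700448), np.float64(175.14511973872789)] ctr [596.0293582  -45.05962972] yaw 10.264015168213575
```

Call:
move_arm([
  [[0.1, 1.05, 0], [0, 0, -0.3], 0.3],
  [[0, 0, -3], [0, 0, 0], 0.3],
  [[0, 0, -3], [0, 0, 0], 0.3],
  [[0, 0, 0], [0, 0, 0], 0.3],
  [[0, 0, 0], [0, 0, 0], 0.3],
  [[0, 0, -2], [0, 0, 0], 0.3],
  [[0, 0, -1], [0, 0, 0], 0.3],
  [[0, 0, 0], [0, 0, 0], 0.3],
  [[0, 0, 0], [0, 0, 0], 0.3],
])

```text
t: 5.05
eef_pos: [563.4, -74.6, 97.5]
tcp_rot: [3.141, -0.0, 0.693]
ft_force: [-0.3, -0.6, -1.6]
opening: 0.502
grip_force: 29.9
```

```bash
python3 - <<'E'
from h import *
s=state();print(s["eef_pos"],s["tcp_rot"],s["ft_force"])
w=camera_info("side");im=read_camera("side");cv2.imwrite("pics/s1.png",im)
p=px(w,(565,-70,60),False).astype(int);print(p)
x0,y0=p[0]-75,p[1]-60
cv2.imwrite("pics/c4.png",cv2.resize(im[y0:y0+120,x0:x0+150],None,fx=5,fy=5,interpolation=2))
E
```

```text
[563.39914409 -74.58471678  97.50978319] [ 3.14087140e+00 -4.63791048e-04  6.92773723e-01] [-0.32730837 -0.62117268 -1.5830878 ]
[272 240]
```

View pics/c4.png

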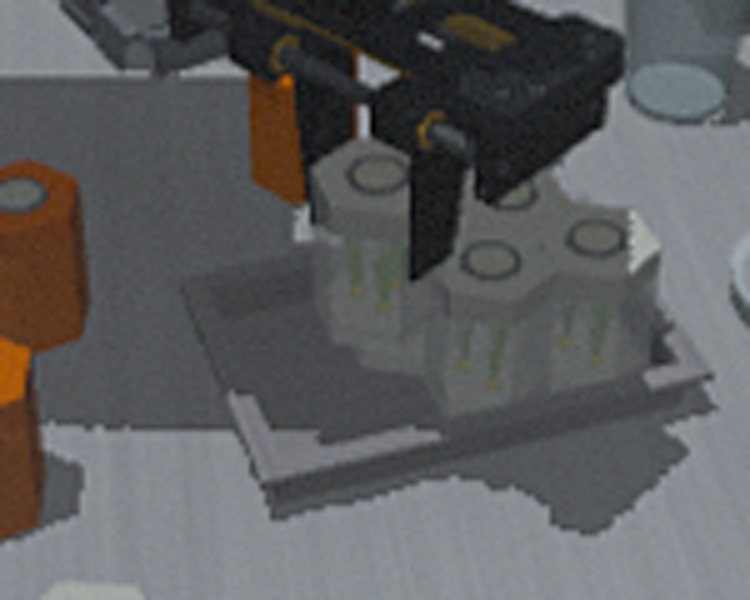

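The side crop shows the held vessel at (365,190) hanging upright over the empty row B place, clear of the packed lids. Lowering it.

Call:
move_arm([
  [[0, 0, -2], [0, 0, 0], 0.3],
  [[0, 0, -2], [0, 0, 0], 0.3],
  [[0, 0, -1], [0, 0, 0], 0.3],
  [[0, 0, -0.5], [0, 0, 0], 0.3],
  [[0, 0, -0.1], [0, 0, 0], 0.3],
  [[0, 0, 0], [0, 0, 0], 0.3],
  [[0, 0, 0], [0, 0, 0], 0.3],
])

```text
t: 5.8
eef_pos: [563.4, -74.6, 41.4]
tcp_rot: [3.141, -0.001, 0.693]
ft_force: [-0.2, -1.0, 0.2]
opening: 0.503
grip_force: 29.9
```

Call:
move_arm([
  [[0.1, 0.08, 0], [0, 0, 0], 0.3],
  [[0.1, 0.08, 0], [0, 0, 0], 0.3],
  [[0.08, 0.05, 0], [0, 0, 0], 0.3],
  [[0, 0, 0], [0, 0, 0], 0.3],
  [[0, 0, 0], [0, 0, 0], 0.3],
])

```text
t: 6.3
eef_pos: [565.8, -72.3, 40.7]
tcp_rot: [3.142, 0.0, 0.693]
ft_force: [-1.1, 0.3, -0.2]
opening: 0.5
grip_force: 29.9
```

Call:
move_arm([
  [[0.06, 0.05, 0], [0, 0, 0], 0.3],
  [[0, 0, 0], [0, 0, 0], 0.3],
  [[0, 0, 0], [0, 0, 0], 0.3],
])

```text
t: 6.6
eef_pos: [566.2, -71.9, 40.6]
tcp_rot: [-3.141, 0.0, 0.693]
ft_force: [-2.9, -1.7, 0.6]
opening: 0.503
grip_force: 29.9
```

Call:
move_arm([
  [[0.0, 0.0, -0.1], [0, 0, 0], 0.3],
  [[0, 0, 0], [0, 0, 0], 0.3],
])

```text
t: 6.8
eef_pos: [566.3, -71.9, 39.8]
tcp_rot: [3.142, 0.0, 0.693]
ft_force: [-3.8, -0.5, 4.3]
opening: 0.504
grip_force: 29.9
```

Call:
move_arm([
  [[0, 0, 0], [0, 0, 0], 0.65],
  [[0, 0, 0], [0, 0, 0], 0.65],
  [[0, 0, 0], [0, 0, 0], 0.65],
  [[0, 0, 3], [0, 0, 0], 0.65],
  [[0, 0, 4], [0, 0, 0], 0.65],
  [[0, 0, 4], [0, 0, 0], 0.65],
  [[0, 0, 3], [0, 0, 0], 0.65],
  [[0, 0, 0], [0, 0, 0], 0.65],
])

```text
t: 7.6
eef_pos: [568.1, -72.2, 183.7]
tcp_rot: [3.136, -0.004, 0.693]
ft_force: [-0.2, 0.2, -0.3]
opening: 0.651
grip_force: 0.0
```

Call:
move_arm([
  [[-2, -3, 0], [0, 0, -7], 0.9],
  [[-2, -3, 0], [0, 0, -7], 0.9],
  [[-2, -3, 0], [0, 0, -7.5], 0.9],
  [[-2, -3, 0], [0, 0, -7.5], 0.9],
  [[-2, -2.4, 0], [0, 0, -7.5], 0.9],
  [[-1.65, -2.4, 0], [0, 0, -7.5], 0.9],
  [[-1, 0, 0], [0, 0, -7.5], 0.9],
  [[0, 0, 0], [0, 0, 0], 0.9],
  [[0, 0, 0], [0, 0, 0], 0.9],
])

```text
t: 8.5
eef_pos: [440.1, -239.8, 179.3]
tcp_rot: [-3.141, 0.0, -0.202]
ft_force: [-0.6, -0.7, -0.7]
opening: 0.901
grip_force: 0.0
```

```bash
python3 - <<'E'
from h import *
s=state();print(s["eef_pos"],s["tcp_rot"],s["joints"])
w=camera_info("wrist");im=read_camera("wrist");cv2.imwrite("pics/w3.png",im);np.save("w3.npy",np.array(w["cam_to_world"]))
p=px(w,(439.8,-240,70));print(p)
g=cv2.cvtColor(im,6);x,y=p.astype(int);g=g[y-50:y+50,x-50:x+50]
for t in (200,205,210,215,220,225):
    cs,_=cv2.findContours((g>t).astype(np.uint8),cv2.RETR_EXTERNAL,cv2.CHAIN_APPROX_NONE)
    c=max(cs,key=cv2.contourArea);a=cv2.approxPolyDP(c,4,True)[:,0]+(x-50,y-50)
    print(t,len(a),cv2.contourArea(c),hexfit([pt(w,u,v,70) for u,v in a]))
E
```

```text
[ 440.10482458 -239.77138927  179.30552073] [-3.14148101e+00  2.44967866e-04 -2.02371906e-01] [-6.30717265e-01  3.60650050e-01  1.89918238e+00 -2.49439326e-07
  8.82029433e-01  1.14245114e+00]
[279.79772822 205.40419354]
200 24 3066.0 (array([ 421.9, -253.6]), np.float64(28.2), 'corner deg mod60', np.float64(48.1), 'flat', np.float64(18.1))
205 7 692.5 (array([ 428.4, -245.2]), np.float64(18.1), 'corner deg mod60', np.float64(40.1), 'flat', np.float64(10.1))
210 7 628.5 (array([ 428.6, -245.1]), np.float64(17.7), 'corner deg mod60', np.float64(38.4), 'flat', np.float64(8.4))
215 7 533.5 (array([ 428.2, -244.9]), np.float64(17.0), 'corner deg mod60', np.float64(58.2), 'flat', np.float64(28.2))Traceback (most recent call last):
  File "<stdin>", line 8, in <module>
ValueError: max() iterable argument is empty
```

```bash
python3 - <<'E'
from h import *
w=camera_info("wrist");w["cam_to_world"]=np.load("w3.npy")
im=cv2.imread("pics/w3.png");g=cv2.cvtColor(im,6);x,y=280,205
c=cv2.HoughCircles(cv2.resize(g[y-50:y+50,x-50:x+50],None,fx=4,fy=4,interpolation=2),cv2.HOUGH_GRADIENT,1,40,param1=80,param2=20,minRadius=36,maxRadius=80)
for k in c[0][:4]:
    u,v=k[:2]/4+(x-50,y-50);print(u,v,k[2]/4,pt(w,u,v,70))
E
```

```text
277.625 207.375 16.75 [ 438.37848209 -237.71470937]
```

Call:
move_arm([
  [[-0.1, 0.1, -3], [0, 0, 0], 0.9],
  [[0, 0, -4], [0, 0, 0], 0.9],
  [[0, 0, -3.5], [0, 0, 0], 0.9],
  [[0, 0, -2.5], [0, 0, 0], 0.9],
  [[0, 0, -1.25], [0, 0, 0], 0.9],
  [[0, 0, 0], [0, 0, 0], 0.9],
  [[0, 0, 0], [0, 0, 0], 0.3],
  [[0, 0, 0], [0, 0, 0], 0.3],
  [[0, 0, 0], [0, 0, 0], 0.3],
  [[0, 0, 0], [0, 0, 0], 0.3],
])

```text
t: 9.55
eef_pos: [439.2, -239.1, 37.9]
tcp_rot: [3.141, -0.001, -0.206]
ft_force: [-0.5, 0.5, -0.4]
opening: 0.619
grip_force: 0.0
```

Call:
move_arm([
  [[0, 0, 0], [0, 0, 0], 0.3],
  [[0, 0, 0], [0, 0, 0], 0.3],
  [[0, 0, 0], [0, 0, 0], 0.3],
  [[0, 0, 0], [0, 0, 0], 0.3],
])

```text
t: 9.95
eef_pos: [439.1, -239.1, 37.5]
tcp_rot: [3.141, -0.001, -0.206]
ft_force: [-1.6, -0.0, 6.1]
opening: 0.506
grip_force: 30.0
```

Call:
move_arm([
  [[0, 0, 2], [0, 0, 0], 0.3],
  [[0, 0, 4], [0, 0, 0], 0.3],
  [[0, 0, 4.5], [0, 0, 0], 0.3],
  [[1.5, 3.4, 4.5], [0, 0, -2], 0.3],
  [[1.5, 3.4, 0], [0, 0, -2], 0.3],
  [[1.5, 3.4, 0], [0, 0, -2], 0.3],
  [[1.5, 3.4, 0], [0, 0, -2.5], 0.3],
  [[1.5, 3.4, 0], [0, 0, 0], 0.3],
  [[1.7, 3.4, 0], [0, 0, 0], 0.3],
  [[0, 0, 0], [0, 0, 0], 0.3],
])

```text
t: 10.95
eef_pos: [529.8, -36.5, 180.5]
tcp_rot: [-3.141, 0.0, -0.351]
ft_force: [0.0, -1.6, -1.1]
opening: 0.501
grip_force: 30.0
```

Call:
move_arm([
  [[0, 0, 0], [0, 0, 0], 0.3],
  [[0, 0, 0], [0, 0, 0], 0.3],
])

```text
t: 11.15
eef_pos: [528.3, -40.3, 180.5]
tcp_rot: [3.141, 0.001, -0.355]
ft_force: [0.6, 0.2, -0.3]
opening: 0.499
grip_force: 30.0
```

```bash
python3 - <<'E'
from h import *
w=camera_info("wrist");im=read_camera("wrist");cv2.imwrite("pics/w4.png",im)
np.save("w4.npy",np.array(w["cam_to_world"]))
ps=[px(w,P) for P in((581,-27.5,73),(613,-64.5,73),(566,-72,73))]
s=state();print(np.round(ps),s["eef_pos"],s["tcp_rot"])
P=np.mean(ps,0).astype(int)
x0,y0=max(0,P[0]-110),max(0,P[1]-85);print(x0,y0)
cv2.imwrite("pics/c5.png",cv2.resize(im[y0:y0+170,x0:x0+220],None,fx=3.5,fy=3.5,interpolation=2))
E
```

```text
[[244. 156.]
 [271. 106.]
 [299. 154.]] [528.32473642 -40.57189107 180.61595462] [ 3.14133497e+00  4.32662913e-04 -3.55306185e-01]
161 53
```

View pics/c5.png

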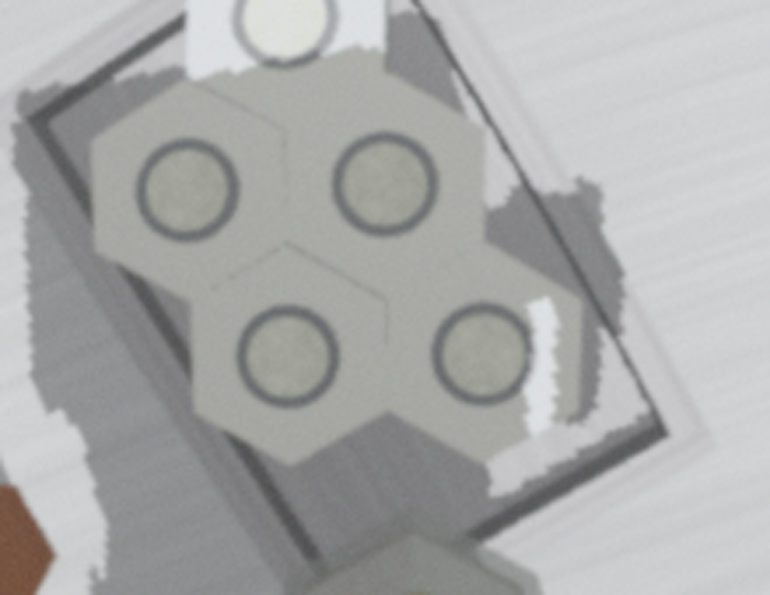

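Picture: the placed vessel's lid is at (483,353), flush with row_a_mid (287,356) and row_b_mid (385,185). The row A place at the bottom, around (390,480), is free.

```bash
python3 - <<'E'
from h import *
w=camera_info("wrist");w["cam_to_world"]=np.load("w4.npy")
f=lambda u,v:pt(w,u/3.5+161,v/3.5+53,73)
am,b2,bm,ae=[f(*q) for q in((287,356),(483,353),(385,185),(187,190))]
n=lambda p,q:round(float(np.linalg.norm(p-q)),1)
print(np.round([am,b2,bm,ae],1),n(am,b2),n(b2,bm),n(am,bm),n(am,ae))
print("angles",np.degrees(np.arctan2(*(bm-b2)[::-1])),np.degrees(np.arctan2(*(am-b2)[::-1]))-60,np.degrees(np.arctan2(*(am-bm)[::-1]))-120)
t=np.radians(9.7);e=lambda d:48*np.array([np.cos(t+np.radians(d)),np.sin(t+np.radians(d))])
print("placeA",am-e(0),b2+e(120))
# held lid ring in wrist picture
z=state()["eef_pos"][2]
print("tcp",state()["eef_pos"],"expected lid px",px(w,(*state()["eef_pos"][:2],z+33)))
g=cv2.cvtColor(cv2.imread("pics/w4.png"),6)
E
```

```text
[[582.2 -26.7]
 [566.  -72.1]
 [612.9 -64. ]
 [629.5 -18.8]] 48.2 47.6 48.3 48.0
angles 9.781061346478175 10.380283753396384 9.473097356016979
placeA [534.85292253 -34.82556446] [535.3326039  -35.17719139]
tcp [528.32473642 -40.57189107 180.61595462] expected lid px [280.81629454 289.42930643]
```

Call:
move_arm([
  [[0.3, 0.7, 0], [0, 0, 0], 0.3],
  [[0, 0, -3], [0, 0, 0], 0.3],
  [[0, 0, -2], [0, 0, 0], 0.3],
  [[0, 0, 0], [0, 0, 0], 0.3],
  [[0, 0, -2], [0, 0, 0], 0.3],
  [[0, 0, -1.5], [0, 0, 0], 0.3],
  [[0, 0, 0], [0, 0, 0], 0.3],
])

```text
t: 11.9
eef_pos: [531.4, -32.9, 95.2]
tcp_rot: [3.141, 0.002, -0.355]
ft_force: [0.5, 0.8, -0.2]
opening: 0.5
grip_force: 30.0
```

Call:
move_arm([
  [[0, 0, -2], [0, 0, 0], 0.3],
  [[0, 0, -2], [0, 0, 0], 0.3],
  [[0, 0, -0.9], [0, 0, 0], 0.3],
  [[0, 0, -0.5], [0, 0, 0], 0.3],
  [[0, 0, 0], [0, 0, 0], 0.3],
  [[0, 0, 0], [0, 0, 0], 0.3],
  [[0, 0, 0], [0, 0, 0], 0.3],
])

```text
t: 12.6
eef_pos: [532.1, -32.8, 42.5]
tcp_rot: [-3.141, -0.001, -0.354]
ft_force: [0.1, 0.1, -0.7]
opening: 0.502
grip_force: 30.0
```

Call:
move_arm([
  [[0.1, -0.07, -0.1], [0, 0, 0], 0.3],
  [[0.1, -0.07, 0], [0, 0, 0], 0.3],
  [[0.1, -0.07, 0], [0, 0, 0], 0.3],
  [[0, 0, 0], [0, 0, 0], 0.3],
  [[0, 0, 0], [0, 0, 0], 0.3],
])

```text
t: 13.1
eef_pos: [534.8, -34.9, 40.7]
tcp_rot: [3.142, 0.0, -0.354]
ft_force: [0.1, 0.2, -1.4]
opening: 0.503
grip_force: 30.0
```

Call:
move_arm([
  [[0.06, -0.03, 0], [0, 0, 0], 0.3],
  [[0, 0, 0], [0, 0, 0], 0.3],
  [[0, 0, 0], [0, 0, 0], 0.3],
])

```text
t: 13.4
eef_pos: [535.2, -35.1, 40.7]
tcp_rot: [3.141, 0.0, -0.354]
ft_force: [-1.3, 0.3, -0.9]
opening: 0.5
grip_force: 30.0
```

Call:
move_arm([
  [[0.06, -0.04, 0], [0, 0, 0], 0.3],
  [[0, 0, 0], [0, 0, 0], 0.3],
  [[0, 0, 0], [0, 0, 0], 0.3],
])

```text
t: 13.7
eef_pos: [535.7, -35.5, 40.6]
tcp_rot: [3.141, 0.001, -0.354]
ft_force: [-2.9, 0.4, -0.1]
opening: 0.503
grip_force: 30.0
```

Call:
move_arm([
  [[0.05, -0.03, -0.05], [0, 0, 0], 0.3],
  [[0, 0, -0.05], [0, 0, 0], 0.3],
  [[0, 0, 0], [0, 0, 0], 0.3],
])

```text
t: 14.0
eef_pos: [535.8, -35.6, 40.5]
tcp_rot: [3.141, 0.001, -0.354]
ft_force: [-8.5, 2.8, 13.5]
opening: 0.498
grip_force: 30.0
```

Call:
move_arm([
  [[0, 0, 0.1], [0, 0, 0], 0.65],
  [[0, 0, 0], [0, 0, 0], 0.65],
  [[0, 0, 0], [0, 0, 0], 0.65],
  [[0, 0, 2], [0, 0, 0], 0.65],
  [[0, 0, 4], [0, 0, 0], 0.65],
  [[0, 0, 4.5], [0, 0, 0], 0.65],
  [[0, 0, 4.5], [0, 0, 0], 0.65],
  [[0, 0, 4.5], [0, 0, 0], 0.65],
  [[0, 0, 2], [0, 0, 0], 0.65],
  [[0, 0, 0], [0, 0, 0], 0.65],
])

```text
t: 15.0
eef_pos: [537.6, -36.1, 258.7]
tcp_rot: [-3.141, -0.006, -0.354]
ft_force: [0.1, -0.6, 0.2]
opening: 0.652
grip_force: 0.0
```

```bash
python3 - <<'E'
from h import *
i=camera_info("scene")
a,b=pt(i,402,182,111,False),pt(i,417,211,111,False);print(a,b,(a+b)/2,np.degrees(np.arctan2(*(b-a)[::-1])),np.linalg.norm(a-b))
w=camera_info("wrist");im=read_camera("wrist");cv2.imwrite("pics/w5.png",im);np.save("w5.npy",np.array(w["cam_to_world"]))
g=cv2.cvtColor(im,6);C=[]
for n,P in dict(am=(582,-27),b2=(566,-72),bm=(613,-64.5),ae=(630,-19),be=(660.5,-57),a2=(535,-35)).items():
    u,v=px(w,(*P,73)).astype(int);r=22;s=g[max(0,v-r):v+r,u-r:u+r]
    c=cv2.HoughCircles(cv2.resize(s,None,fx=4,fy=4,interpolation=2),cv2.HOUGH_GRADIENT,1,200,param1=60,param2=15,minRadius=30,maxRadius=70)
    if c is None:print(n,"none",u,v);continue
    q=c[0][0]/4;p=pt(w,q[0]+u-r,q[1]+max(0,v-r),73);print(n,(u,v),np.round(p,1),q[2])
E
```

```text
[503.20358995 287.04649481] [593.0951982  321.97512691] [548.14939407 304.51081086] 21.234328378782482 96.43915477884546
am (np.int64(257), np.int64(152)) [582.1 -26.9] 11.65
b2 (np.int64(301), np.int64(151)) [565.8 -71.9] 11.575
bm (np.int64(279), np.int64(113)) [613.  -63.8] 11.575
ae (np.int64(235), np.int64(114)) [629.5 -18.7] 11.55
be (np.int64(258), np.int64(75)) [659.9 -55.7] 11.575
a2 (np.int64(279), np.int64(188)) [535.1 -34.4] 8.65
```

Call:
move_arm([
  [[0.1, 4.2, 0], [0, 0, 5.2], 0.65],
  [[0.1, 4.2, 0], [0, 0, 5.2], 0.65],
  [[0.1, 4.2, 0], [0, 0, 5.2], 0.65],
  [[0.1, 4.2, 0], [0, 0, 5.2], 0.65],
  [[0.1, 4.2, 0], [0, 0, 5.2], 0.65],
  [[0.1, 4.2, 0], [0, 0, 5.2], 0.65],
  [[0.1, 4.2, 0], [0, 0, 5.2], 0.65],
  [[0.1, 4.2, 0], [0, 0, 5], 0.65],
  [[0, 0, 0], [0, 0, 0], 0.65],
  [[0, 0, 0], [0, 0, 0], 0.65],
])

```text
t: 16.05
eef_pos: [543.8, 300.6, 253.5]
tcp_rot: [3.141, 0.003, 0.369]
ft_force: [0.5, -0.0, 0.8]
opening: 0.651
grip_force: 0.0
```

```bash
python3 - <<'E'
from h import *
s=state();print(s["eef_pos"],s["tcp_rot"])
w=camera_info("wrist");im=read_camera("wrist");cv2.imwrite("pics/w6.png",im);np.save("w6.npy",np.array(w["cam_to_world"]))
print(px(w,(548,304.5,111)),px(w,(503,287,111)),px(w,(593,322,111)))
cv2.imwrite("pics/w6b.png",cv2.resize(im,None,fx=1.4,fy=1.4,interpolation=2))
E
```

```text
[543.82318752 300.63801069 253.51748536] [3.1412325  0.00315374 0.36938958]
[276.73417796 190.24996261] [276.91610428 235.43329505] [276.56196386 141.61242744]
```

View pics/w6b.png

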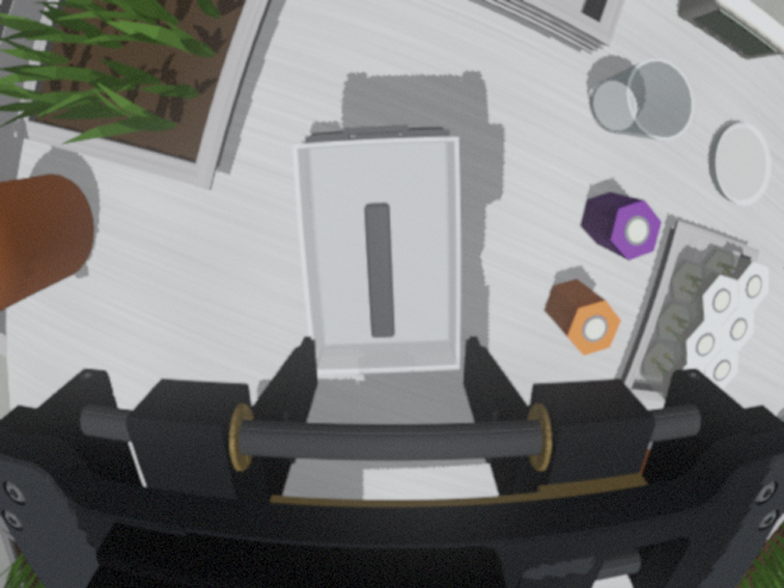

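The picture shows the cover's grey bar from (376,203) to (382,337), with all six vessels packed in the tray on the right, around (720,330).

```bash
python3 - <<'E'
from h import *
w=camera_info("wrist");w["cam_to_world"]=np.load("w6.npy")
a,b=[(pt(w,p[0]/1.4,p[1]/1.4,111)+pt(w,q[0]/1.4,q[1]/1.4,111))/2 for p,q in(((364,204),(388,203)),((371,338),(394,336)))]
print(a,b,(a+b)/2,np.linalg.norm(a-b),np.degrees(np.arctan2(*(a-b)[::-1])))
im=cv2.imread("pics/w6.png");g=cv2.cvtColor(im,6)[130:255,245:300]
c=max(cv2.findContours((g<140).astype(np.uint8),0,1)[0],key=cv2.contourArea);r=cv2.minAreaRect(c);B=cv2.boxPoints(r)+(245,130);print(r)
P=np.array([pt(w,u,v,111) for u,v in B]);print(P.mean(0),cv2.minAreaRect(P.astype(np.float32)))
E
```

```text
[586.86528081 327.87268955] [496.01808124 288.46747961] [541.44168103 308.17008458] 99.02516973710894 23.44891470357382
((25.900249481201172, 62.5049934387207), (95.48072814941406, 17.627979278564453), 87.1375961303711)
[541.96912659 308.35909763] ((541.8035278320312, 308.6841735839844), (99.02959442138672, 18.403770446777344), 23.947795867919922)
```

Call:
move_arm([
  [[-0.2, 0.78, 0], [0, 0, 2.5], 0.65],
  [[0, 0, -4], [0, 0, 0], 0.65],
  [[0, 0, -4], [0, 0, 0], 0.65],
  [[0, 0, -4], [0, 0, 0], 0.65],
  [[0, 0, -2.5], [0, 0, 0], 0.65],
  [[0, 0, -1.5], [0, 0, 0], 0.65],
  [[0, 0, -0.8], [0, 0, 0], 0.65],
  [[0, 0, 0], [0, 0, 0], 0.4],
  [[0, 0, 0], [0, 0, 0], 0.1],
  [[0, 0, 0], [0, 0, 0], 0.1],
])

```text
t: 17.1
eef_pos: [542.9, 307.9, 88.7]
tcp_rot: [3.142, -0.002, 0.411]
ft_force: [0.3, -0.6, 0.1]
opening: 0.454
grip_force: 0.0
```

Call:
move_arm([
  [[0, 0, 0], [0, 0, 0], 0.1],
  [[0, 0, 0], [0, 0, 0], 0.1],
  [[0, 0, 0], [0, 0, 0], 0.1],
  [[0, 0, 0], [0, 0, 0], 0.1],
  [[0, 0, 0], [0, 0, 0], 0.1],
])

```text
t: 17.6
eef_pos: [542.5, 308.1, 88.0]
tcp_rot: [3.142, -0.0, 0.412]
ft_force: [-1.7, 0.9, 3.1]
opening: 0.187
grip_force: 30.0
```

```bash
python3 - <<'E'
from h import *
w=camera_info("wrist");w["cam_to_world"]=np.load("w5.npy")
t=np.radians(10.2);R=np.array([[np.cos(t),-np.sin(t)],[np.sin(t),np.cos(t)]])
for sx,sy in((1,1),(1,-1),(-1,-1),(-1,1)):print(np.round(px(w,(*(R@(sx*101,sy*68)+(596.5,-45)),24))))
im=cv2.imread("pics/w5.png")[30:240,165:415]
im=cv2.createCLAHE(3,(4,4)).apply(cv2.cvtColor(im,6))
cv2.imwrite("pics/c6.png",cv2.resize(im,None,fx=2.8,fy=2.8,interpolation=2))
E
```

```text
[182.  93.]
[275.  35.]
[355. 173.]
[265. 224.]
```

View pics/c6.png

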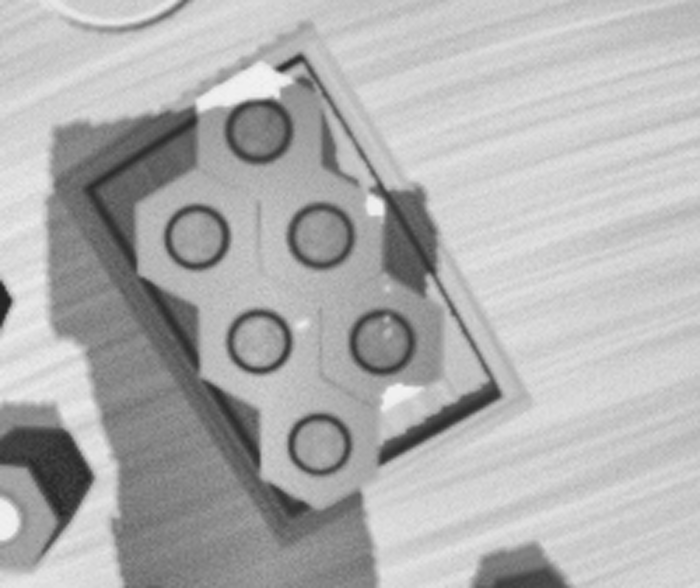

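The six lids form a close block. The tray's outer corners are at about (310,22), (530,400), (288,545) and (57,188), and the inner ones at (302,57), (500,393), (290,512) and (88,188).

```bash
python3 - <<'E'
from h import *
w=camera_info("wrist");w["cam_to_world"]=np.load("w5.npy")
for Q in(((57,188),(310,22),(530,400),(288,545)),((88,188),(302,57),(500,393),(290,512))):
    P=np.array([pt(w,u/2.8+165,v/2.8+30,24) for u,v in Q]);n=lambda i,j:round(float(np.linalg.norm(P[i]-P[j])),1)
    print(P.mean(0),(P[0]+P[2])/2,(P[1]+P[3])/2,n(0,1),n(1,2),n(2,3),n(3,0),[np.degrees(np.arctan2(*(P[i]-P[j])[::-1])) for i,j in((0,3),(1,2))])
s=state();print(s["eef_pos"],s["tcp_rot"])
E
```

```text
[593.72798873 -45.78058806] [593.62347411 -45.24238807] [593.83250334 -46.31878806] 134.3 197.6 132.1 197.6 [np.float64(11.047277526928074), np.float64(10.411441184975963)]
[594.47269873 -45.4745511 ] [594.60984897 -45.71012641] [594.33554849 -45.2389758 ] 110.9 175.5 112.0 175.9 [np.float64(10.246975085031364), np.float64(10.581573660797169)]
[542.49371024 308.07234073  87.96526566] [ 3.14157533e+00 -3.06104127e-04  4.11954844e-01]
```

Call:
move_arm([
  [[0, 0, 1.2], [0, 0, 0], 0.1],
  [[0, 0, 3], [0, 0, 0], 0.1],
  [[0, 0, 3], [0, 0, 0], 0.1],
  [[0, 0, 3], [0, 0, 0], 0.1],
  [[0.3, -2, 0.5], [0, 0, 0], 0.1],
  [[0.5, -3, 0], [0, 0, -2], 0.1],
  [[0.5, -3, 0], [0, 0, -2], 0.1],
  [[0.5, -3, 0], [0, 0, -2], 0.1],
  [[0.5, -3, 0], [0, 0, -2], 0.1],
  [[0.5, -3, 0], [0, 0, -2], 0.1],
])

```text
t: 18.6
eef_pos: [570.3, 136.7, 195.1]
tcp_rot: [3.141, 0.0, 0.236]
ft_force: [-0.4, -0.6, -3.7]
opening: 0.186
grip_force: 30.0
```

Call:
move_arm([
  [[0.5, -3, 0], [0, 0, -2], 0.1],
  [[0.5, -3, 0], [0, 0, -1.2], 0.1],
  [[0.5, -3, 0], [0, 0, 0], 0.1],
  [[0.5, -3, 0], [0, 0, 0], 0.1],
  [[0.5, -3, 0], [0, 0, 0], 0.1],
  [[0.4, -2.5, 0], [0, 0, 0], 0.1],
  [[0, -0.8, 0], [0, 0, 0], 0.1],
  [[0, 0, 0], [0, 0, 0], 0.1],
  [[0, 0, 0], [0, 0, 0], 0.1],
  [[0, 0, 0], [0, 0, 0], 0.1],
])

```text
t: 19.6
eef_pos: [599.3, -44.0, 194.8]
tcp_rot: [-3.141, 0.0, 0.183]
ft_force: [0.4, 0.4, -2.7]
opening: 0.187
grip_force: 30.0
```

Call:
move_arm([
  [[-0.43, -0.14, 0], [0, 0, 0], 0.1],
  [[0, 0, -2], [0, 0, 0], 0.1],
  [[0, 0, -2], [0, 0, 0], 0.1],
  [[0, 0, -2], [0, 0, 0], 0.1],
  [[0, 0, -1], [0, 0, 0], 0.1],
  [[0, 0, -0.5], [0, 0, 0], 0.1],
  [[0, 0, 0], [0, 0, 0], 0.1],
  [[0, 0, 0], [0, 0, 0], 0.1],
])

```text
t: 20.4
eef_pos: [595.5, -46.4, 120.5]
tcp_rot: [3.141, -0.001, 0.182]
ft_force: [-0.2, 0.3, -3.5]
opening: 0.185
grip_force: 30.0
```

Call:
move_arm([
  [[0, 0, -0.3], [0, 0, 0], 0.1],
  [[0, 0, -0.3], [0, 0, 0], 0.1],
  [[0, 0, -0.3], [0, 0, 0], 0.1],
  [[0, 0, -0.2], [0, 0, 0], 0.1],
  [[0, 0, 0], [0, 0, 0], 0.1],
])

```text
t: 20.9
eef_pos: [595.2, -46.4, 108.5]
tcp_rot: [3.142, -0.0, 0.181]
ft_force: [1.3, -0.8, -3.8]
opening: 0.185
grip_force: 30.0
```

Call:
move_arm([
  [[0, 0, -0.2], [0, 0, 0], 0.1],
  [[0, 0, -0.2], [0, 0, 0], 0.1],
  [[0, 0, 0], [0, 0, 0], 0.1],
])

```text
t: 21.2
eef_pos: [595.4, -46.5, 104.7]
tcp_rot: [3.141, -0.001, 0.181]
ft_force: [2.3, 0.8, -2.2]
opening: 0.187
grip_force: 30.0
```

Call:
move_arm([
  [[0, 0, -0.2], [0, 0, 0], 0.1],
  [[0, 0, 0], [0, 0, 0], 0.1],
  [[0, 0, 0], [0, 0, 0], 0.1],
])

```text
t: 21.5
eef_pos: [595.3, -46.5, 102.9]
tcp_rot: [3.141, -0.0, 0.182]
ft_force: [0.3, 0.0, 0.3]
opening: 0.187
grip_force: 30.0
```

Call:
move_arm([
  [[0, 0, -0.2], [0, 0, 0], 0.1],
  [[0, 0, -0.1], [0, 0, 0], 0.1],
  [[0, 0, 0], [0, 0, 0], 0.1],
])

```text
t: 21.8
eef_pos: [595.3, -46.5, 99.8]
tcp_rot: [3.141, -0.0, 0.182]
ft_force: [0.9, -0.3, 2.2]
opening: 0.187
grip_force: 30.0
```

Call:
move_arm([
  [[0, 0, -0.2], [0, 0, 0], 0.1],
  [[0, 0, -0.1], [0, 0, 0], 0.1],
  [[0, 0, 0], [0, 0, 0], 0.1],
])

```text
t: 22.1
eef_pos: [595.1, -46.4, 96.2]
tcp_rot: [-3.141, 0.0, 0.181]
ft_force: [2.1, -0.6, -1.9]
opening: 0.187
grip_force: 30.0
```

Call:
move_arm([
  [[0, 0, -0.2], [0, 0, 0], 0.1],
  [[0, 0, -0.1], [0, 0, 0], 0.1],
  [[0, 0, 0], [0, 0, 0], 0.1],
])

```text
t: 22.4
eef_pos: [596.4, -46.3, 94.2]
tcp_rot: [3.141, -0.003, 0.182]
ft_force: [6.6, 2.2, 3.2]
opening: 0.188
grip_force: 30.0
```

Call:
move_arm([
  [[0, 0, -0.1], [0, 0, 0], 0.1],
  [[0, 0, -0.05], [0, 0, 0], 0.1],
  [[0, 0, 0], [0, 0, 0], 0.1],
])

```text
t: 22.7
eef_pos: [597.1, -46.2, 93.2]
tcp_rot: [3.141, -0.004, 0.181]
ft_force: [8.7, 4.3, 6.8]
opening: 0.188
grip_force: 30.0
```

The skirt pushes the tool towards +x and +y, so I'll follow it and keep pressing.

Call:
move_arm([
  [[0.2, 0.08, 0], [0, 0, 0], 0.1],
  [[0.1, 0, 0], [0, 0, 0], 0.1],
  [[0, 0, 0], [0, 0, 0], 0.1],
])

```text
t: 23.0
eef_pos: [598.1, -45.6, 92.0]
tcp_rot: [-3.141, 0.0, 0.182]
ft_force: [3.2, -0.0, 2.6]
opening: 0.189
grip_force: 30.0
```

Call:
move_arm([
  [[0, 0, -0.1], [0, 0, 0], 0.1],
  [[0, 0, 0], [0, 0, 0], 0.1],
])

```text
t: 23.2
eef_pos: [598.2, -45.6, 91.9]
tcp_rot: [3.141, -0.0, 0.182]
ft_force: [0.8, 0.9, 9.7]
opening: 0.189
grip_force: 30.0
```

Call:
move_arm([
  [[0, 0, -0.15], [0, 0, 0], 0.1],
  [[0, 0, 0], [0, 0, 0], 0.1],
])

```text
t: 23.4
eef_pos: [598.3, -45.6, 91.8]
tcp_rot: [3.141, -0.001, 0.182]
ft_force: [-4.7, 2.8, 23.9]
opening: 0.183
grip_force: 30.0
```

Call:
move_arm([
  [[0, 0, -0.15], [0, 0, 0], 0.1],
  [[0, 0, 0], [0, 0, 0], 0.1],
  [[0, 0, 0], [0, 0, 0], 0.1],
])

```text
t: 23.7
eef_pos: [598.6, -45.6, 91.5]
tcp_rot: [3.141, -0.003, 0.182]
ft_force: [-8.3, 3.0, 35.8]
opening: 0.191
grip_force: 30.0
```

Call:
move_arm([
  [[0, 0, 0.4], [0, 0, 0], 0.1],
  [[0, 0, 0], [0, 0, 0], 0.1],
  [[0, 0, 0], [0, 0, 0], 0.1],
])

```text
t: 24.0
eef_pos: [597.4, -45.5, 91.6]
tcp_rot: [-3.141, 0.002, 0.181]
ft_force: [-2.6, 1.1, 1.1]
opening: 0.191
grip_force: 30.0
```

Call:
move_arm([
  [[0, 0, 0.1], [0, 0, 0], 0.1],
  [[0, 0, 0], [0, 0, 0], 0.1],
  [[0, 0, 0], [0, 0, 0], 0.1],
])

```text
t: 24.3
eef_pos: [598.0, -45.7, 92.7]
tcp_rot: [-3.141, 0.001, 0.181]
ft_force: [-0.1, -0.7, -4.8]
opening: 0.187
grip_force: 30.0
```

Call:
move_arm([
  [[0, 0, 0.1], [0, 0, 0], 0.1],
  [[0, 0, 0], [0, 0, 0], 0.1],
  [[0, 0, 0], [0, 0, 0], 0.1],
])

```text
t: 24.6
eef_pos: [597.7, -45.6, 93.0]
tcp_rot: [-3.141, 0.002, 0.181]
ft_force: [3.2, -0.3, -23.9]
opening: 0.186
grip_force: 30.0
```

Pulling up 1 mm meets 24 N (the cover alone weighs about 3 N), so the clips hold. Next I press it back down, release and retreat.

Call:
move_arm([
  [[0, 0, -0.2], [0, 0, 0], 0.1],
  [[0, 0, -0.1], [0, 0, 0], 0.1],
  [[0, 0, 0], [0, 0, 0], 0.1],
  [[0, 0, 0], [0, 0, 0], 0.4],
  [[0, 0, 0], [0, 0, 0], 0.45],
  [[0, 0, 0], [0, 0, 0], 0.45],
  [[0, 0, 1], [0, 0, 0], 0.45],
  [[0, 0, 3], [0, 0, 0], 0.45],
  [[0, 0, 4], [0, 0, 0], 0.45],
  [[0, 0, 4], [0, 0, 0], 0.45],
])

```text
t: 25.6
eef_pos: [597.9, -45.6, 213.3]
tcp_rot: [3.142, 0.0, 0.182]
ft_force: [0.5, 0.3, 0.4]
opening: 0.452
grip_force: 0.0
```

Call:
move_arm([
  [[0, 0, 3], [0, 0, 0], 0.45],
  [[0, 0, 3], [0, 0, 0], 0.45],
  [[0, 0, 0], [0, 0, 0], 0.45],
  [[0, 0, 0], [0, 0, 0], 0.45],
])

```text
t: 26.0
eef_pos: [598.1, -45.6, 272.1]
tcp_rot: [3.141, -0.001, 0.182]
ft_force: [-0.3, -0.2, 0.0]
opening: 0.448
grip_force: 0.0
```

```bash
python3 - <<'E'
from h import *
w=camera_info("wrist");im=read_camera("wrist");cv2.imwrite("pics/w7.png",im)
s=state();print(s["eef_pos"])
g=cv2.cvtColor(im,6)
a,b=[px(w,(*(np.array((598,-45.6))+k*50*np.array((.983,.181))),115)).astype(int) for k in(1,-1)];print(a,b)
y0,y1=sorted((a[1],b[1]));x=a[0];y0-=20;y1+=20;x0=x-40
c=max(cv2.findContours((g[y0:y1,x0:x+40]<140).astype(np.uint8),0,1)[0],key=cv2.contourArea)
B=cv2.boxPoints(cv2.minAreaRect(c))+(x0,y0)
P=np.array([pt(w,u,v,115) for u,v in B],np.float32);print(cv2.minAreaRect(P))
E
```

```text
[597.79216847 -45.58809133 271.05563912]
[278 144] [278 236]
((598.0689697265625, -45.1057243347168), (98.20213317871094, 18.453426361083984), 10.369302749633789)
```

```bash
python3 -c "
from cell import env
print(env.job_done())"
```

```text
the job is handed in; nothing more can be done
None
```

Both loose vessels are in the tray, making a close-packed block of six, and the cover is pressed home; it held a 24 N upward pull. I did not see the clips themselves, and the job is handed in (about 26 s on the clock) with no verdict returned.

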